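# Row of wax blocks before the inspection light, shutter held half open

### The arm

A 6-joint arm with a two-finger parallel gripper is mounted at the origin on a cart in front of the work surface, level with it; the furniture and walls round the work are solid. World frame = base frame: x ahead of the robot, y to its left, z up, the work surface at z = 0. Lengths are in mm, angles in rad, forces in N, time in s.
With the tool pointing down it reaches from about 350 to 775 mm from the base axis. Payload 7.3 kg.
Tool frame: the origin (TCP) lies midway between the tips of the shut fingers; the grasp point (between the pads) lies 19 mm behind it (bot.hold_point_z is the distance from the TCP to the grasp point, in mm); z points along the fingers, y is the direction in which the jaws open and shut (so a half turn about z gives the same grasp; the last joint's range is limited). The gripper opens to 92 mm and grips with 3 to 60 N. Pads are 19 mm wide; open, the fingers measure 130 mm over their backs; the gripper's body (75 mm by 190 mm) begins 47 mm behind the grasp point.
Start: joints at [-1.258, 0.342, 1.524, -0, 1.275, -0.146], TCP at [232.533, -470.719, 199.441] pointing down, gripper open.
Joint ranges: [-2.53, 2.53], [-0.77, 2.02], [0.04, 2.7], [-1, 4.14], [0.28, 2.66], [-3.11, 3.11]. Speed limits (rad/s): [2.57, 2.57, 3.14, 3.14, 3.14, 3.14].

### API

Orientations are given as [roll, pitch, yaw] about the fixed x, y, z axes, in that order (R = Rz(yaw) Ry(pitch) Rx(roll)).
In Python, from plant import bot gives the robot as it stands.
- The arm moves only by the tool servo_tool, never from a script. Its argument "series" is a list of rows, each a list of 5 numbers: the opening, from 0 (shut) to 1 (fully open), then the shift along the tool's x, y, z each as a share of 50 mm, from -1 to 1, then the turn about the tool's z as a share of 90 degrees, from -1 to 1. In form: [[gripper, tx, ty, tz, spin], ...]. A call has 1 to 20 rows; each row shifts and turns the commanded pose from where the row before left it, along the tool's axes as they then stand; what a row does not reach is not made up. A row lasts 1/8 s, in which the tool goes at most 62.5 mm and 10.7 degrees, less where a joint would pass 70% of its speed; a pose out of reach is approached as far as the arm can. A call with a number of a shift or a turn outside -1 to 1 is refused whole. A call with a gripper value outside its range is refused whole. The fingers move at their own pace and stop on an object; the grip force is fixed at half the most. Time passes only in rows, so rows that do not move let the fingers close. It gives the time, the measured TCP pose, the force and the opening at its end, in the units of the state.
- bot.get_obs(): the state, without advancing time (a new reading comes with each control period).
- bot.capture(name): name is "side" or "top"; returns the picture (384x512x3 uint8, red, green, blue); there is no depth.
- bot.camera_model(name): a dict with "mtx" (3x3 intrinsics, pixels), "world_from_camera" (4x4, takes a point from camera to world coordinates). Camera axes: x right, y up, looking along -z (the intrinsics and any distortion apply to the point x, -y, -z); pixel columns grow to the right and rows downward; lengths in mm; the calibration is good to about 2 mm. A picture is of the moment at which its call begins. camera_model takes no time and is no camera call.
- bot.close_job(): hands the job in, once; it reports no verdict.
Trained networks look in the newest picture that a camera, given by its name, has taken for a name from the list of things; names that differ only in an ending like _2 or _b are one class to them, and where a whole thing is asked for, a point or a joint stands for the part that bears it (a point fixed in the world has none). Each returns a list of dicts, best first, with "p" (0 to 1); they miss things now and then, are a little off and sometimes report something else, mostly with a low value. They report only what shows in the picture. A call takes as long as a camera call. They do not tell look-alikes from the thing itself.
- bot.outline_of(camera, label): "mask" (384x512 bool, what is visible of it).
- bot.pinpoint(camera, label): "point" ([x, y, z] in mm, in the coordinates of the camera as it stood for that picture, good to about 4 mm: a listed point, or the origin of a listed thing).
The state is a dict: "time": time; "joint_positions": joint angles; "dq": joint speeds; "tau": joint torques, N m; "tool_pos": TCP position; "tcp_rot": TCP orientation; "contact_force": force on the tool from outside, world axes, zero at the start; "moment": the same for the moment, N m; "grip_width": finger opening in mm.
Only numpy, scipy, OpenCV 4.12 (cv2) and the standard library are available. Lean on these libraries where they do the work, as an engineer would, in place of code of your own. Each camera call takes 0.05 s, during which the arm holds its last target.

### The job

Set the two loose wax blocks down flat in the two empty outlined bays on the ledge of the inspection light, square with the bays, so that they make a neat row of three with the block already there. Then, with the row standing free, slide the light's sprung shutter half open by its upright grip and keep hold of it: it springs shut when let go, so finish with the gripper still holding it at half travel. Leave the spool, the cutters, the loupe and the jewel box where they are.

Things in the scene. Friction and masses are not known exactly. Their poses are not given: they have to be found in the camera images.
- light_stand: Inspection light, fixed, its ledge facing the robot's left (world +y): aluminium base plate 184 (x) x 262 (y) x 20 mm, its front part a flat ledge; along its back a grey lamp housing (x = +38 to +92 mm, 68 mm high over the board) with three frosted windows 32 mm wide in its front. The shutter slides 5 mm in front of it. Origin: centre of the underside; x points from ledge to housing, y along the row, away from the robot, z up.
- bay_far (a point): Centre of the bay farthest from the robot (a black outline 60 mm along y x 46 mm along x on the ledge), on the ledge surface, 20 mm above the board. It lies 85 mm in front of the housing's face; bays are 70 mm apart along y. Axes as the light stand. Empty at the start.
- bay_middle (a point): Centre of the middle bay, same outline and axes; a wax block lies in it from the start.
- bay_near (a point): Centre of the bay nearest the robot, same outline and axes. Empty at the start.
- wax_a: Loose blue block of carving wax, 38 (x) x 52 (y) x 26 (z) mm, about 0.06 kg, flat on the board. Origin: centre of the underside; grip it across its 38 mm. Square in a bay its 52 mm side runs along the row (its y along the stand's y, either way round), leaving 18 mm between neighbours. Either loose block may go in either empty bay.
- wax_b: The other loose wax block, the same in shape, size, origin and axes as wax_a.
- wax_c: Third wax block, the same in shape, loose too, already flat in the middle bay; it must stay in that bay.
- shutter (a joint): Travel of the sliding shutter in m: 0 shut (a spring holds it there), 0.036 fully open, 0.018 half open. It opens along the stand's -y (towards the robot). The spring pushes back with 3 N at 0, 7.5 N at half and 12 N fully open, and shuts it when let go.
- shutter_grip (a point): Point on the shutter's upright black grip, 100 mm above the board, central in x and y, 13 mm below the grip's top. The grip is 14 mm thick along y (the sliding direction), 34 mm along x, and stands from 72 to 113 mm above the board, over the housing. In the stand's frame: x = +65 mm; y = +18 mm shut, 0 half open (at the longer middle mark on the housing's top), -18 mm fully open.
- spool: Spool of solder wire, 46 mm across, 32 mm high, among the loose wax blocks; a bystander. Origin: centre of the underside.
- cutters: Pair of side cutters lying on the board, 119 x 46 x 10 mm; a bystander. Origin: centre of the underside.
- folding_loupe: Small folding loupe lying on the board, 22 x 33 x 12 mm; a bystander. Origin: centre of the underside.
- jewel_box: Small dark red hinged box, 61 x 52 x 41 mm at the left of the board; a bystander. Origin: centre of the underside.
There are look-alikes about, which are no part of the job. Leave any turquoise look-alike of the wax_b alone.

How it is judged:
By the outcome, as a careful person would: the job done as asked, in the order asked, and still so for the second after the job is handed in, while the arm keeps its last pose, push and grip.
It also fails if it takes over 54 s, if anything falls off the work surface, if the arm or the gripper's body presses on something with over 40 N, if the wrist force passes 120 N, or if a joint passes its speed limit or range.

## Working session

There is one attempt and no reset: what is moved stays moved. The work goes in short steps, Python scripts to look and compute and a tool call to move; the robot and the scene stay as the last step left them, time stands still between calls to the robot, and variables do not carry over. Pictures are saved under pics/ and viewed, and the job is handed in when it is done.

Besides the shell and the picture viewer there is one more tool, called after "Emit:" in YAML: its name, and indented under it one key for each argument. servo_tool: Moves the arm, as the interface text tells. Shift numbers are shares of 50 mm and turn numbers shares of 90 degrees, none past 1 either way. Its arguments: {"type":"object","properties":{"series":{"type":"array"}},"required":["series"]}

```bash
ls; mkdir -p pics; python3 - <<'E'
from plant import bot
import cv2,numpy as np
print(bot.get_obs())
for c in ("top","side"):
    im=bot.capture(c); cv2.imwrite(f"pics/{c}0.png",im[:,:,::-1])
    m=bot.camera_model(c); print(c,np.round(m["mtx"],1).tolist(),np.round(m["world_from_camera"],3).tolist(),[k for k in m])
    W=m["world_from_camera"]
    for l in ("light_stand","bay_far","bay_middle","bay_near","wax_a","shutter_grip","spool","cutters","folding_loupe","jewel_box"):
        for d in bot.pinpoint(c,l):
            p=W@np.r_[d["point"],1]; q=d["point"]; K=m["mtx"]; u=K@np.array([q[0],-q[1],-q[2]]); print(c,l,round(d["p"],2),np.round(p[:3],0),np.round(u[:2]/u[2]))
print(bot.get_obs()["time"])
E
```

```text
pics
{'time': 0.0, 'joint_positions': array([-1.25802561e+00,  3.42702888e-01,  1.52504032e+00,  2.15996665e-06,
        1.27536254e+00, -1.45984119e-01]), 'dq': array([ 0.00037499, -0.00075333, -0.00011939, -0.0021806 , -0.00080085,
        0.00133533]), 'tau': array([ 4.26207798e-04, -4.31237698e+01, -2.44217741e+01,  7.15392851e-02,
        5.61062491e-02, -1.20130626e-04]), 'tool_pos': array([ 232.37558196, -470.27274191,  198.74714417]), 'tcp_rot': array([-3.14009595e+00, -2.22147504e-04,  4.58754041e-01]), 'contact_force': array([-0.03261799,  0.59613366, -0.31224978]), 'moment': array([ 0.01651043, -0.02507724, -0.01670286]), 'grip_width': 91.49671031403307}
top [[408.9, 0.0, 254.1], [0.0, 408.9, 187.8], [0.0, 0.0, 1.0]] [[0.023, 0.988, -0.151, 388.03], [-1.0, 0.022, -0.008, -37.757], [-0.005, 0.151, 0.989, 1206.488], [0.0, 0.0, 0.0, 1.0]] ['mtx', 'world_from_camera']
top light_stand 0.56 [ 473. -328.    2.] [356. 223.]
top bay_far 0.97 [ 541. -286.   18.] [342. 199.]
top bay_middle 0.85 [ 471. -286.   21.] [342. 223.]
top bay_near 0.72 [ 403. -277.   22.] [340. 247.]
top wax_
[... 886 characters left out ...]
 [237. 268.]
side bay_middle 0.86 [ 475. -283.   18.] [211. 268.]
side bay_near 0.56 [ 404. -280.   18.] [183. 266.]
side wax_a 0.78 [ 474. -283.   17.] [210. 268.]
side wax_a 0.65 [792. 189.  -1.] [327. 182.]
side wax_a 0.64 [ 408. -133.    1.] [196. 236.]
side wax_a 0.63 [498. -94.   2.] [230. 229.]
side shutter_grip 0.86 [ 487. -393.  104.] [205. 271.]
side spool 0.67 [624. -97.   1.] [273. 231.]
side spool 0.21 [375.  -6.   1.] [193. 211.]
side spool 0.16 [459. 212.  -3.] [229. 178.]
side cutters 0.61 [561. 346.   1.] [261. 159.]
side folding_loupe 0.4 [ 474. -284.   21.] [210. 267.]
side folding_loupe 0.38 [374.  -6.   1.] [193. 211.]
side jewel_box 0.81 [458. 210.  -3.] [229. 178.]
1.1
```

View pics/top0.png

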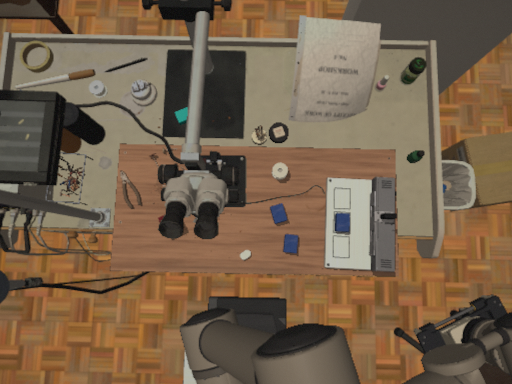

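View pics/side0.png

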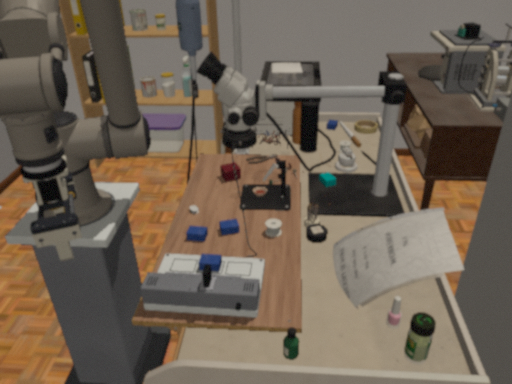

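```bash
python3 - <<'E'
import cv2
t=cv2.imread("pics/top0.png");s=cv2.imread("pics/side0.png")
cv2.imwrite("pics/topc.png",cv2.resize(t[150:290,230:430],None,fx=4,fy=4,interpolation=cv2.INTER_CUBIC))
cv2.imwrite("pics/sidec.png",cv2.resize(s[170:320,150:350],None,fx=4,fy=4,interpolation=cv2.INTER_CUBIC))
E
```

```text
(no output)
```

View pics/topc.png

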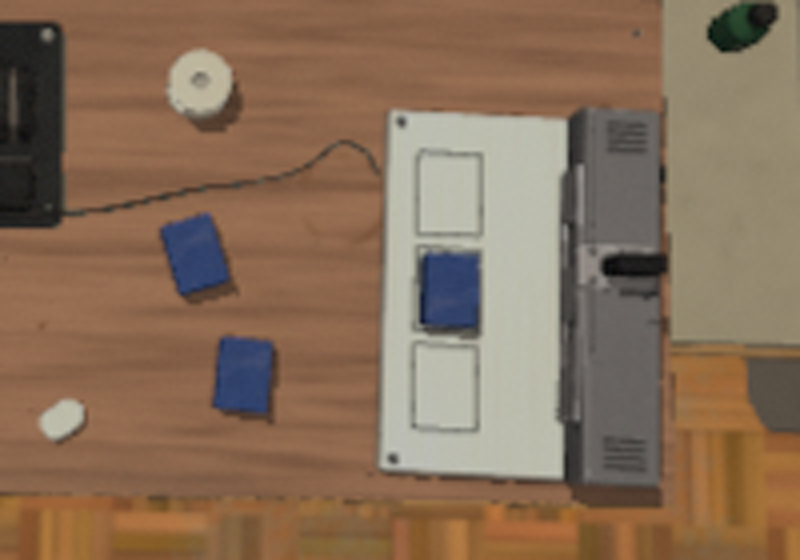

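View pics/sidec.png

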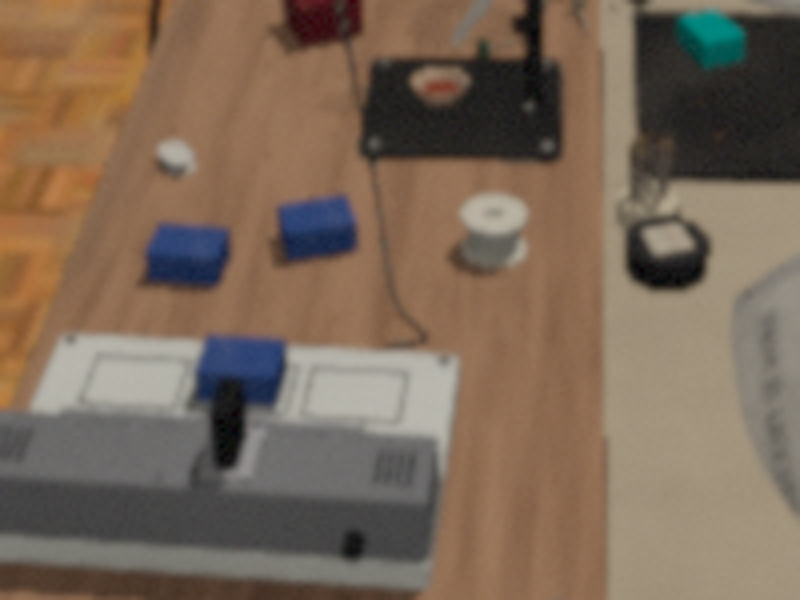

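Candidates: blue blocks at top px (278,213) and (291,243) are wax_a and wax_b. The blue block at (342,223) is wax_c, already in the middle bay. The turquoise block at (182,115) is the look-alike. The close crop confirms I want the two blue loose blocks. The grip is at (390,215). Next step is fitting the poses.

```bash
cat > h.py <<'E'
import cv2,numpy as np
from scipy.optimize import minimize
CM={}
def cam(c):
    if c not in CM:
        from plant import bot
        CM[c]=bot.camera_model(c)
    return CM[c]
def proj(c,P):
    m=cam(c);T=np.linalg.inv(m["world_from_camera"]);P=np.atleast_2d(P)
    q=(T[:3,:3]@P.T+T[:3,3:]).T; u=(m["mtx"]@(q*[1,-1,-1]).T).T
    return u[:,:2]/u[:,2:]
def unproj(c,uv,z):
    m=cam(c);W=m["world_from_camera"];d=np.linalg.inv(m["mtx"])@np.r_[uv,1];d=W[:3,:3]@(d*[1,-1,-1]);o=W[:3,3]
    return o+d*(z-o[2])/d[2]
S=8
def blue(im):
    b=im.astype(float); # bgr
    v=b[:,:,0]-b[:,:,2]   # blue minus red
    return v
def fit(ims,x,y,yaw,z0,cams=("top","side"),dims=(38,52,26),win=20):
    """fit block pose by matching rendered hull with soft blue map"""
    data={}
    for c in cams:
        u=proj(c,[x,y,z0+13])[0];a=np.round(u).astype(int)-win
        v=blue(ims[c])[a[1]:a[1]+2*win,a[0]:a[0]+2*win]
        data[c]=(a,v)
    def rend(c,p):
        a,_=data[c];R=np.array([[np.cos(p[2]),-np.sin(p[2])],[np.sin(p[2]),np.cos(p[2])]])
        P=[]
        for sx in(-1,1):
            for sy in(-1,1):
                q=R@[sx*dims[0]/2,sy*dims[1]/2]+p[:2]
                for z in(0,dims[2]):P.append([*q,z0+z])
        u=proj(c,np.array(P))-a
        h=cv2.convexHull(u.astype(np.float32))[:,0]
        m=np.zeros((2*win*S,2*win*S),np.uint8)
        cv2.fillConvexPoly(m,np.round(((h+.5)*S-.5)*16).astype(np.int32),1,shift=4)
        return cv2.resize(m.astype(np.float32),(2*win,2*win),interpolation=cv2.INTER_AREA)
    def cost(p):
        s=0
        for c in cams:
            v=data[c][1];m=rend(c,p)
            # least squares v ~ a*m+b
            s-=np.corrcoef(cv2.GaussianBlur(m,(0,0),.6).ravel(),v.ravel())[0,1]
        return s
    best=None
    for dy in(-.3,0,.3):
        r=minimize(cost,[x,y,yaw+dy],method="Nelder-Mead",options=dict(initial_simplex=np.array([[x,y,yaw+dy],[x+6,y,yaw+dy],[x,y+6,yaw+dy],[x,y,yaw+dy+.15]]),xatol=.02,fatol=1e-6))
        if best is None or r.fun<best.fun:best=r
    return best.x,best.fun
E
python3 - <<'E'
from h import *
ims={c:cv2.imread(f"pics/{c}0.png") for c in("top","side")}
for n,x,y,z in(("L",499,-97,0),("N",409,-133,0),("C",472,-283,20)):
    for cs in(("top",),("side",),("top","side")):
        p,f=fit(ims,x,y,0,z,cams=cs); print(n,cs,np.round(p[:2],1),round(np.degrees(p[2]),1),round(f,3))
# bay corners top crop (4x, offset 230,150) 
for nm,cs in dict(far=[(418,150),(483,153),(481,236),(416,234)],near=[(415,341),(479,346),(476,432),(412,428)],mid=[(417,247),(482,250),(480,334),(413,330)],base=[(388,108),(571,119),(567,481),(378,470)]).items():
    w=[unproj("top",((a+.5)/4-.5+230,(b+.5)/4-.5+150),20)[:2] for a,b in cs]
    w=np.array(w);print(nm,np.round(w,0).tolist(),np.round(w.mean(0),1),np.round(np.degrees([np.arctan2(*(w[0]-w[3])[::-1]),np.arctan2(*(w[1]-w[2])[::-1])]),1))
print("column",unproj("side",(282,197),10), unproj("top",(245,155),10), unproj("top",(245,206),10))
E
```

```text
L ('top',) [496.  -99.8] -72.3 -0.977
L ('side',) [496.8 -97.5] -76.2 -0.955
L ('top', 'side') [496.6 -99.5] -72.9 -1.925
N ('top',) [ 409.6 -136.3] 85.1 -0.993
N ('side',) [ 410.2 -134. ] 90.8 -0.975
N ('top', 'side') [ 409.9 -135.8] -94.1 -1.961
C ('top',) [ 473.2 -281.2] -91.7 -0.884
C ('side',) [ 473.6 -282.3] 91.7 -0.769
C ('top', 'side') [ 473.4 -281.7] 89.3 -1.651
far [[576.0, -262.0], [575.0, -310.0], [514.0, -308.0], [514.0, -261.0]] [ 544.7 -285.1] [-1.7 -2.1]
near [[437.0, -259.0], [434.0, -305.0], [373.0, -302.0], [375.0, -257.0]] [ 404.7 -281. ] [-2.3 -2.7]
mid [[505.0, -261.0], [504.0, -308.0], [443.0, -306.0], [445.0, -258.0]] [ 473.9 -283.4] [-3.1 -2. ]
base [[607.0, -240.0], [602.0, -375.0], [340.0, -367.0], [345.0, -232.0]] [ 473.4 -303.6] [-1.7 -1.8]
column [643.82363224  72.14202155  10.        ] [669.09697958   1.97008018  10.        ] [515.56268144  -2.12636759  10.        ]
```

```bash
cat >> h.py <<'E'
def go(x,y,z,yawdeg,obs=None):
    """total shares for reaching target: spin first, then shift in the tool axes of the target yaw"""
    from plant import bot
    o=obs or bot.get_obs();p=o["tool_pos"];cy=np.degrees(o["tcp_rot"][2])
    d=np.array([x,y,z])-p;a=np.radians(yawdeg)
    t=np.array([d[0]*np.cos(a)+d[1]*np.sin(a),d[0]*np.sin(a)-d[1]*np.cos(a),-d[2]])/50
    print("t",round(o["time"],2),"pos",np.round(p,1),"rot",np.round(np.degrees(o["tcp_rot"]),1),"w",round(o["grip_width"],1),"F",np.round(o["contact_force"],1))
    print("spin",round((cy-yawdeg)/90,3),"shift shares",np.round(t,3))
E
python3 -c "
from h import *
go(409.7,-135.5,100,-4.3)"
```

```text
t 1.1 pos [ 232.5 -470.7  199.4] rot [180.    0.   26.3] w 91.8 F [-0.2 -0.3  0.5]
spin 0.34 shift shares [ 3.031 -6.951  1.989]
```

Emit:
servo_tool:
  series:
    - [0.8,0,0,0,0.113]
    - [0.8,0,0,0,0.113]
    - [0.8,0,0,0,0.114]
    - [0.8,0.37,-0.87,0,0]
    - [0.8,0.38,-0.87,0,0]
    - [0.8,0.38,-0.87,0,0]
    - [0.8,0.38,-0.87,0,0]
    - [0.8,0.38,-0.87,0.2,0]
    - [0.8,0.38,-0.87,0.4,0]
    - [0.8,0.38,-0.87,0.7,0]
    - [0.8,0.38,-0.86,0.7,0]
    - [0.8,0,0,0,0]

```text
time: 2.6
tool_pos: [409.0, -132.3, 97.4]
tcp_rot: [-3.139, 0.005, -0.071]
contact_force: [-0.4, -0.5, -0.4]
grip_width: 73.3
```

```bash
python3 -c "
from h import *
from plant import bot
go(409.7,-135.5,5,-4.3)
im=bot.capture('top')[:,:,::-1];cv2.imwrite('pics/t1.png',cv2.resize(im[150:290,230:430],None,fx=4,fy=4,interpolation=cv2.INTER_CUBIC))
im=bot.capture('side')[:,:,::-1];cv2.imwrite('pics/s1.png',cv2.resize(im[120:320,130:330],None,fx=3,fy=3,interpolation=cv2.INTER_CUBIC))
"
```

```text
t 2.6 pos [ 409.  -132.3   97.4] rot [-179.9    0.3   -4.1] w 73.3 F [-0.4 -0.5 -0.4]
spin 0.003 shift shares [0.02  0.062 1.847]
```

View pics/s1.png

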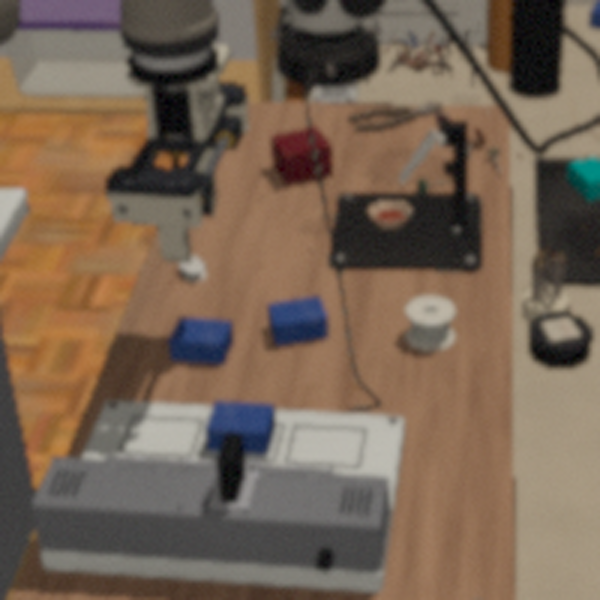

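The gripper hovers above the near block, with its front fingertip at about side px (188,206). I'll check that against the projection.

```bash
python3 -c "
from h import *
print((proj('side',[[409,-169,97.4],[409,-95,97.4]])-[130,120])*3)
go(409.7,-135.5,5,-4.3)"
```

```text
[[182.00151101 285.38812869]
 [197.79046977 240.38176029]]
t 2.7 pos [ 410.  -135.5   99.5] rot [180.    0.   -4.2] w 73.5 F [-0.2  0.3  0.1]
spin 0.001 shift shares [-0.005 -0.     1.89 ]
```

View pics/t1.png

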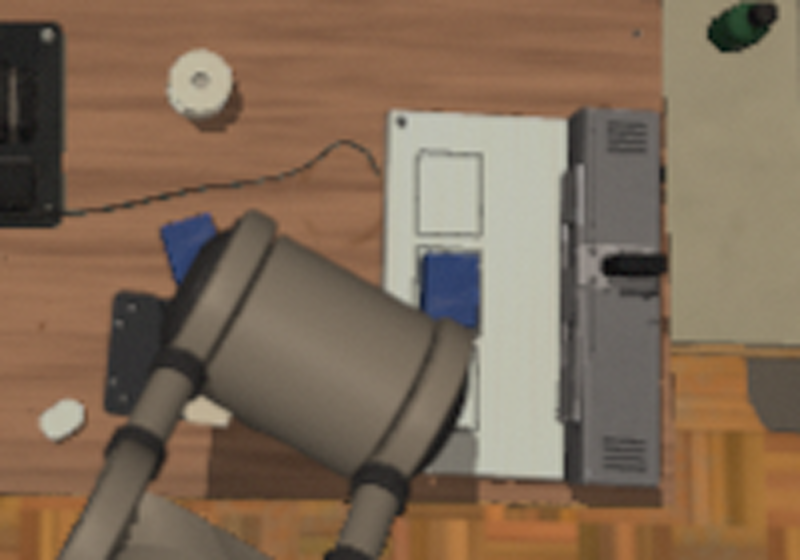

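```bash
python3 -c "
from h import *
P=[[410,-40,164],[410,-231,164],[372,-231,164],[448,-231,164],[410,-170,120],[410,-170,99],[420,-200,99],[400,-200,99],[410,-135,99]]
for p in P: print(p,((proj('side',p)-[130,120])*3)[0].round(),((proj('top',p)-[230,150])*4)[0].round())
from plant import bot
im=bot.capture('side')[:,:,::-1];cv2.imwrite('pics/s2.png',cv2.resize(im[120:270,130:280],None,fx=4,fy=4,interpolation=cv2.INTER_CUBIC))
"
```

```text
[410, -40, 164] [204. 149.] [109. 366.]
[410, -231, 164] [160. 261.] [411. 373.]
[372, -231, 164] [115. 259.] [412. 434.]
[448, -231, 164] [206. 262.] [411. 312.]
[410, -170, 120] [180. 265.] [306. 372.]
[410, -170, 99] [183. 285.] [302. 372.]
[420, -200, 99] [187. 305.] [347. 358.]
[400, -200, 99] [164. 304.] [347. 388.]
[410, -135, 99] [190. 263.] [250. 371.]
```

View pics/s2.png

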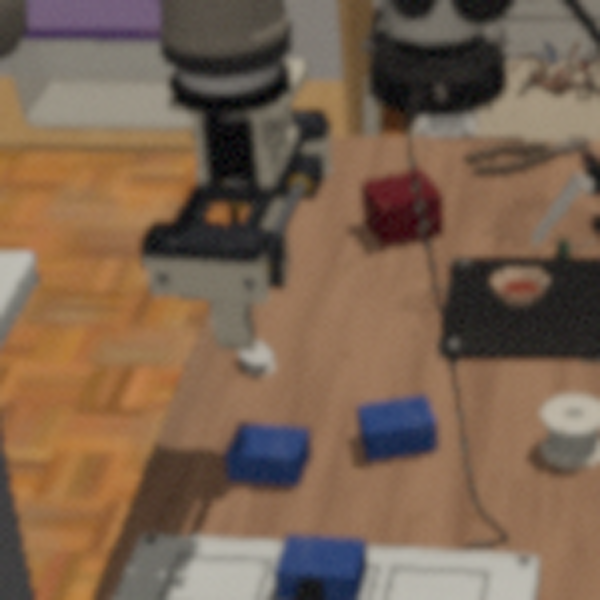

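Emit:
servo_tool:
  series:
    - [0.8,0,0,0.4,0]
    - [0.8,0,0,0.5,0]
    - [0.8,0,0,0.4,0]
    - [0.8,0,0,0,0]
    - [0.8,0,0,0,0]

```text
time: 3.38
tool_pos: [410.4, -136.7, 35.5]
tcp_rot: [3.141, -0.002, -0.077]
contact_force: [0.2, 0.2, 1.3]
grip_width: 73.3
```

```bash
python3 -c "
from h import *
go(409.7,-135.5,5,-4.3)
P=[[410,-40,164],[410,-40,205],[410,-231,100],[372,-231,100],[448,-231,100],[410,-172,34],[410,-191,34],[410,-99,34]]
for p in P: print(p,((proj('side',p)-[130,120])*4)[0].round(),((proj('top',p)-[230,150])*4)[0].round())
from plant import bot
im=bot.capture('side')[:,:,::-1];cv2.imwrite('pics/s3.png',cv2.resize(im[120:270,130:280],None,fx=4,fy=4,interpolation=cv2.INTER_CUBIC))
"
```

```text
t 3.38 pos [ 410.4 -136.7   35.5] rot [ 1.799e+02 -1.000e-01 -4.400e+00] w 73.3 F [0.2 0.2 1.3]
spin -0.001 shift shares [-0.015 -0.024  0.61 ]
[410, -40, 164] [271. 198.] [109. 366.]
[410, -40, 205] [266. 146.] [109. 364.]
[410, -231, 100] [224. 433.] [394. 374.]
[372, -231, 100] [165. 431.] [394. 432.]
[448, -231, 100] [284. 434.] [393. 317.]
[410, -172, 34] [252. 461.] [294. 374.]
[410, -191, 34] [247. 478.] [321. 374.]
[410, -99, 34] [272. 399.] [191. 371.]
```

View pics/s3.png

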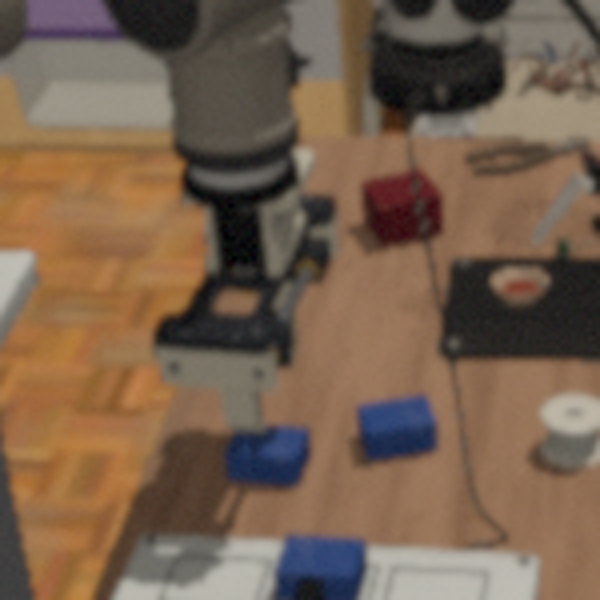

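Emit:
servo_tool:
  series:
    - [0.8,0,0,0.2,0]
    - [0.8,0,-0.02,0.2,0]
    - [0.8,0,0,0.14,0]
    - [0.8,0,0,0,0]
    - [0.8,0,0,0,0]

```text
time: 4.05
tool_pos: [409.9, -134.6, 7.4]
tcp_rot: [3.142, -0.0, -0.075]
contact_force: [0.3, 0.3, -0.2]
grip_width: 73.6
```

```bash
python3 -c "
from h import *
go(409.7,-135.5,5,-4.3)
P=[[410,-172,8],[410,-191,8],[410,-155,26],[410,-155,0]]
for p in P: print(p,((proj('side',p)-[150,170])*6)[0].round(),((proj('top',p)-[230,150])*4)[0].round())
from plant import bot
im=bot.capture('side')[:,:,::-1];cv2.imwrite('pics/s4.png',cv2.resize(im[170:270,150:250],None,fx=6,fy=6,interpolation=cv2.INTER_CUBIC))
"
```

```text
t 4.05 pos [ 409.9 -134.6    7.4] rot [180.   -0.   -4.3] w 73.6 F [ 0.3  0.3 -0.2]
spin -0.0 shift shares [-0.003  0.018  0.048]
[410, -172, 8] [263. 437.] [290. 374.]
[410, -191, 8] [255. 463.] [316. 375.]
[410, -155, 26] [267. 383.] [269. 373.]
[410, -155, 0] [272. 428.] [266. 374.]
```

View pics/s4.png

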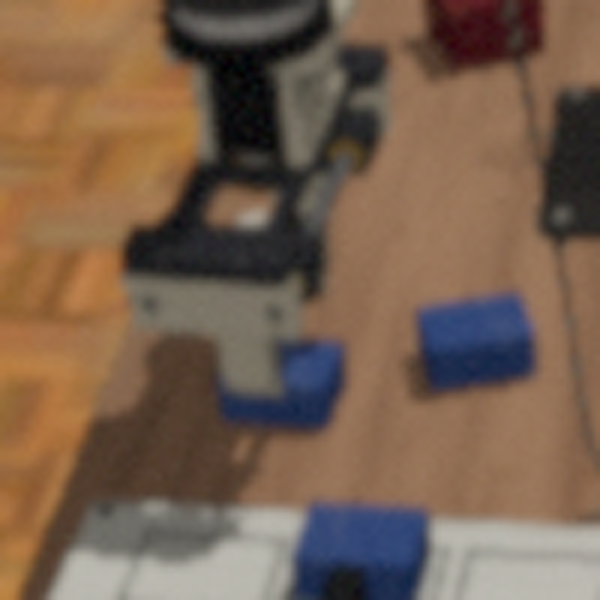

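Emit:
servo_tool:
  series:
    - [0.57,0,0.015,0,0]
    - [0.57,0,0,0,0]
    - [0.57,0,0,0,0]
    - [0.57,0,0,0,0]

```text
time: 4.6
tool_pos: [409.8, -135.4, 7.5]
tcp_rot: [3.141, -0.0, -0.075]
contact_force: [-0.2, -0.5, 0.5]
grip_width: 52.3
```

```bash
python3 -c "
from h import *
go(409.7,-135.5,5,-4.3)
P=[[410,-162,8],[410,-181,8]]
for p in P: print(p,((proj('side',p)-[150,170])*6)[0].round(),((proj('top',p)-[230,150])*4)[0].round())
from plant import bot
im=bot.capture('side')[:,:,::-1];cv2.imwrite('pics/s5.png',cv2.resize(im[170:270,150:250],None,fx=6,fy=6,interpolation=cv2.INTER_CUBIC))
"
```

```text
t 4.6 pos [ 409.8 -135.4    7.5] rot [180.   -0.   -4.3] w 52.3 F [-0.2 -0.5  0.5]
spin -0.0 shift shares [-0.001  0.002  0.049]
[410, -162, 8] [268. 424.] [276. 374.]
[410, -181, 8] [260. 449.] [303. 375.]
```

View pics/s5.png

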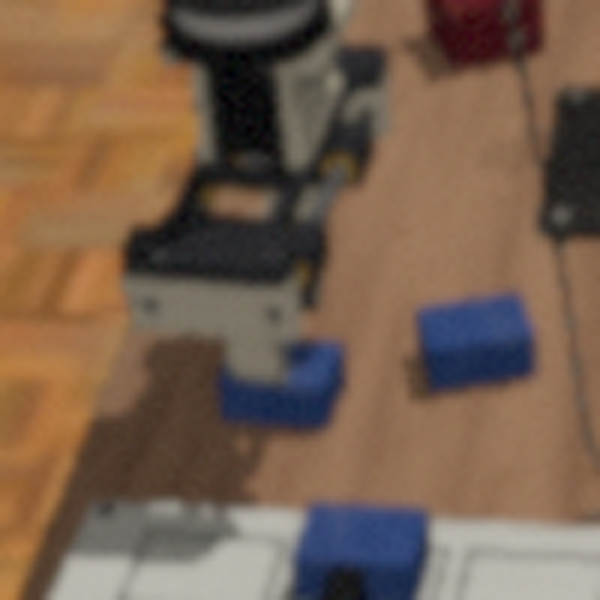

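Emit:
servo_tool:
  series:
    - [0.4,0,0,0,0]
    - [0.3,0,0,0,0]
    - [0.3,0,0,0,0]

```text
time: 5.03
tool_pos: [409.8, -135.4, 7.4]
tcp_rot: [3.141, -0.0, -0.075]
contact_force: [-0.1, -0.3, 0.3]
grip_width: 29.0
```

Emit:
servo_tool:
  series:
    - [0.6,0,0,0,0]
    - [0.6,0,0,0,0]
    - [0.6,0,0,0,0]
    - [0.6,0,0,0.1,0]
    - [0.6,0,0,0.06,0]
    - [0.6,0,0,0,0]

```text
time: 5.78
tool_pos: [409.5, -135.2, -0.9]
tcp_rot: [-3.141, 0.001, -0.075]
contact_force: [-0.2, -0.1, -0.1]
grip_width: 55.2
```

```bash
python3 -c "
from h import *
from plant import bot
print(bot.hold_point_z,[a for a in dir(bot) if a[0]!='_'])
go(409.7,-135.5,5,-4.3)
"
```

```text
18.8 ['Unreachable', 'camera_model', 'capture', 'close_job', 'get_obs', 'hold_point_z', 'outline_of', 'pinpoint']
t 5.78 pos [ 409.5 -135.2   -0.9] rot [-180.     0.    -4.3] w 55.2 F [-0.2 -0.1 -0.1]
spin -0.0 shift shares [ 0.004  0.005 -0.119]
```

The reported z is -0.9 with no contact, and the last close went past 38 mm. So the real fingertips sit higher than the reported TCP, which matches the side picture. I'll feel my way down in small steps.

Emit:
servo_tool:
  series:
    - [0.6,0,0,0.1,0]
    - [0.6,0,0,0.1,0]
    - [0.6,0,0,0.1,0]
    - [0.6,0,0,0,0]

```text
time: 6.28
tool_pos: [409.4, -135.2, -16.0]
tcp_rot: [-3.141, 0.001, -0.075]
contact_force: [0.5, -0.5, -0.5]
grip_width: 55.3
```

```bash
python3 -c "
from h import *
go(409.7,-135.5,5,-4.3)
P=[[410,-164,0],[410,-183,0],[410,-164,20],[410,-183,20]]
for p in P: print(p,((proj('side',p)-[150,170])*6)[0].round(),((proj('top',p)-[230,150])*4)[0].round())
from plant import bot
im=bot.capture('side')[:,:,::-1];cv2.imwrite('pics/s6.png',cv2.resize(im[170:270,150:250],None,fx=6,fy=6,interpolation=cv2.INTER_CUBIC))
"
```

```text
t 6.28 pos [ 409.4 -135.2  -16. ] rot [-1.8e+02  1.0e-01 -4.3e+00] w 55.3 F [ 0.5 -0.5 -0.5]
spin -0.0 shift shares [ 0.006  0.005 -0.421]
[410, -164, 0] [268. 440.] [278. 374.]
[410, -183, 0] [260. 466.] [304. 375.]
[410, -164, 20] [264. 405.] [281. 374.]
[410, -183, 20] [256. 431.] [307. 374.]
```

View pics/s6.png

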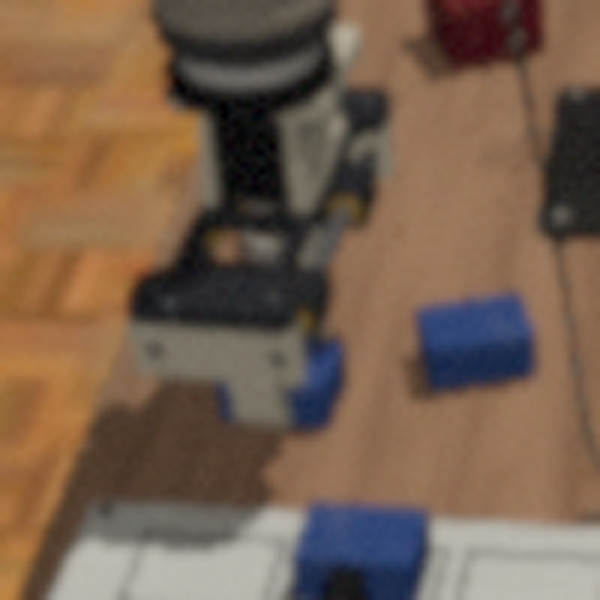

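Emit:
servo_tool:
  series:
    - [0.6,0,0,0.1,0]
    - [0.6,0,0,0,0]

```text
time: 6.58
tool_pos: [409.6, -135.3, -20.9]
tcp_rot: [-3.141, 0.0, -0.075]
contact_force: [0.2, 0.2, 0.3]
grip_width: 55.4
```

Emit:
servo_tool:
  series:
    - [0.6,0,0,0.06,0]
    - [0.6,0,0,0,0]

```text
time: 6.82
tool_pos: [409.6, -135.3, -23.8]
tcp_rot: [-3.141, 0.0, -0.075]
contact_force: [-0.4, -0.2, 0.1]
grip_width: 55.2
```

Emit:
servo_tool:
  series:
    - [0.6,0,0,0.06,0]
    - [0.6,0,0,0,0]

```text
time: 7.08
tool_pos: [409.6, -135.3, -26.8]
tcp_rot: [-3.142, 0.0, -0.075]
contact_force: [0.7, -0.7, 0.0]
grip_width: 55.1
```

Emit:
servo_tool:
  series:
    - [0.6,0,0,0.06,0]
    - [0.6,0,0,0,0]

```text
time: 7.32
tool_pos: [409.9, -135.4, -27.3]
tcp_rot: [3.141, -0.001, -0.075]
contact_force: [-8.1, 3.9, 34.7]
grip_width: 55.3
```

```bash
python3 -c "
from h import *
go(409.7,-135.5,5,-4.3)
from plant import bot
im=bot.capture('side')[:,:,::-1];cv2.imwrite('pics/s7.png',cv2.resize(im[170:270,150:250],None,fx=6,fy=6,interpolation=cv2.INTER_CUBIC))
"
```

```text
t 7.33 pos [ 409.9 -135.4  -27.3] rot [ 1.8e+02 -1.0e-01 -4.3e+00] w 55.3 F [-8.1  3.9 34.7]
spin 0.0 shift shares [-0.004  0.002 -0.646]
```

View pics/s7.png

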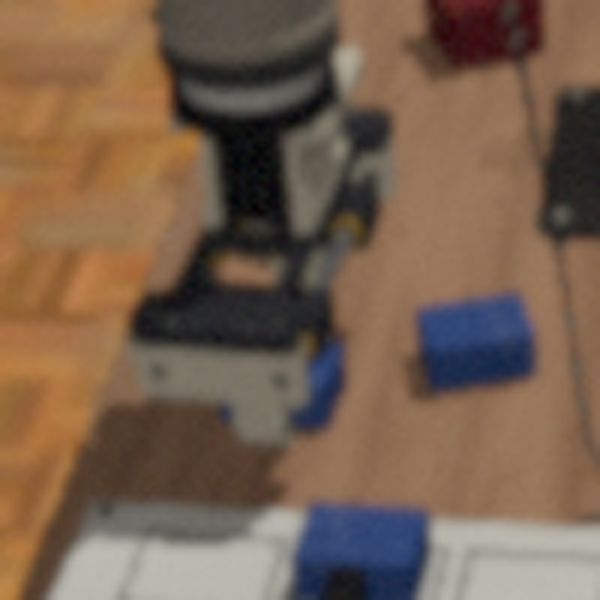

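Contact comes at a reported z of about -27, 35 N. So the fingertips really sit about 27 mm above the reported TCP, and I'll apply that offset from here on. Backing off 4 mm and closing.

Emit:
servo_tool:
  series:
    - [0.6,0,0,-0.13,0]
    - [0.6,0,0,0,0]
    - [0.4,0,0,0,0]
    - [0.3,0,0,0,0]
    - [0.3,0,0,0,0]
    - [0.3,0,0,0,0]

```text
time: 8.12
tool_pos: [409.6, -135.3, -23.3]
tcp_rot: [-3.141, 0.0, -0.075]
contact_force: [-0.1, 0.1, -1.2]
grip_width: 37.7
```

Emit:
servo_tool:
  series:
    - [0.25,0,0,-0.6,0]
    - [0.25,0,0,-0.6,0]
    - [0.25,0,0,0,0]

```text
time: 8.5
tool_pos: [411.1, -136.0, 38.4]
tcp_rot: [3.14, -0.004, -0.075]
contact_force: [-0.5, 0.5, -0.7]
grip_width: 38.0
```

```bash
python3 -c "
from h import *
go(404,-281,17,-1.9)
"
```

```text
t 8.5 pos [ 411.1 -136.    38.4] rot [179.9  -0.2  -4.3] w 38.0 F [-0.5  0.5 -0.7]
spin -0.027 shift shares [-0.045  2.902  0.429]
```

Emit:
servo_tool:
  series:
    - [0.25,0,0,0,-0.027]
    - [0.25,-0.01,0.7,0,0]
    - [0.25,-0.01,0.8,0,0]
    - [0.25,0,0.8,0,0]
    - [0.25,0,0.6,0,0]
    - [0.25,0,0,0.3,0]
    - [0.25,0,0,0,0]

```text
time: 9.38
tool_pos: [402.4, -278.5, 19.8]
tcp_rot: [-3.138, 0.004, -0.033]
contact_force: [-0.1, -0.0, -0.4]
grip_width: 37.9
```

```bash
python3 -c "
from h import *
from plant import bot
go(404,-281,-3,-1.9)
ims={}
for c in('top','side'):
    ims[c]=np.ascontiguousarray(bot.capture(c)[:,:,::-1]);cv2.imwrite(f'pics/{c}8.png',ims[c])
cv2.imwrite('pics/s8.png',cv2.resize(ims['side'][190:320,140:270],None,fx=4.5,fy=4.5,interpolation=cv2.INTER_CUBIC))
cv2.imwrite('pics/t8.png',cv2.resize(ims['top'][170:290,260:420],None,fx=4.5,fy=4.5,interpolation=cv2.INTER_CUBIC))
"
```

```text
t 9.38 pos [ 402.4 -278.5   19.8] rot [-179.8    0.2   -1.9] w 37.9 F [-0.1 -0.  -0.4]
spin 0.0 shift shares [0.033 0.05  0.455]
```

View pics/s8.png

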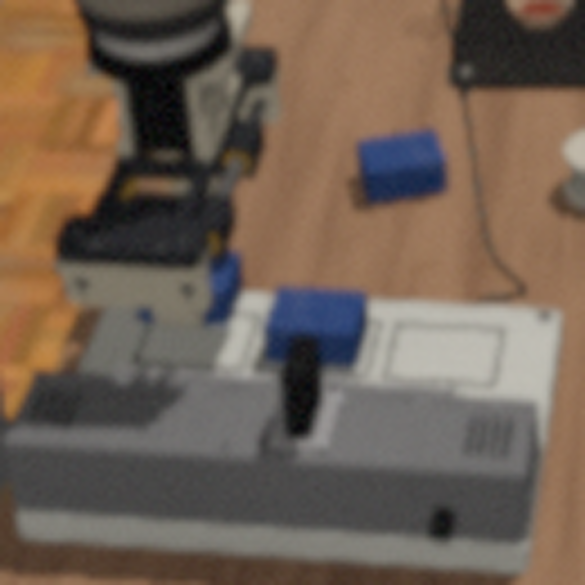

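View pics/t8.png

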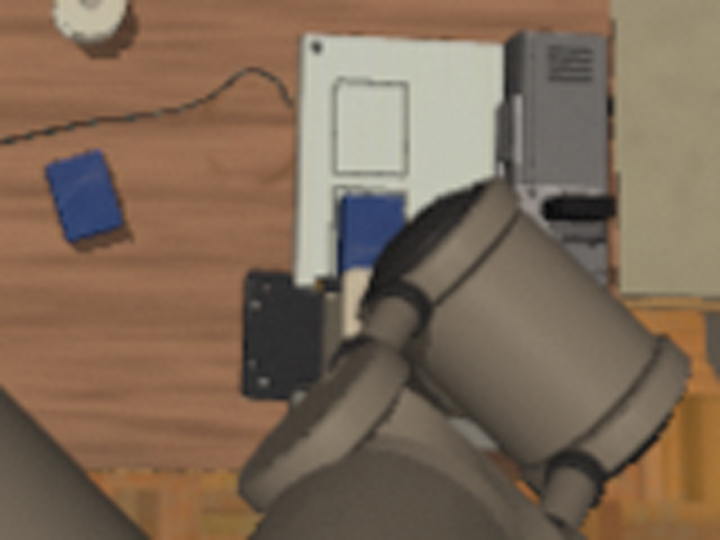

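```bash
python3 -c "
from h import *
# s7: TCP (409.9,-135.4); front plate bottom corners crop6 (140,395),(310,405)
for z in(40,66,93,110):
  print(z,[((proj('side',[409.9+dx,-135.4-95,z])-[150,170])*6)[0].round().tolist() for dx in(-37,37)])
# s8: plate bottom (70,305),(210,322)
for z in(40,66,90,110,130):
  print(z,[((proj('side',[404+dx,-281-95,z])-[140,190])*4.5)[0].round().tolist() for dx in(-37,37)])
print([((proj('top',[404+dx,-281+95,z])-[260,170])*4.5)[0].round().tolist() for dx in(-37,37) for z in (85,112,140)])
go(404,-281,-3,-1.9)
"
```

```text
40 [[146.0, 458.0], [315.0, 464.0]]
66 [[139.0, 410.0], [310.0, 416.0]]
93 [[132.0, 359.0], [305.0, 364.0]]
110 [[127.0, 326.0], [302.0, 331.0]]
40 [[79.0, 428.0], [220.0, 434.0]]
66 [[73.0, 390.0], [215.0, 396.0]]
90 [[66.0, 354.0], [211.0, 360.0]]
110 [[61.0, 323.0], [207.0, 329.0]]
130 [[55.0, 292.0], [203.0, 297.0]]
[[229.0, 402.0], [235.0, 403.0], [241.0, 404.0], [229.0, 278.0], [235.0, 276.0], [242.0, 274.0]]
t 9.47 pos [ 403.5 -278.9   21.1] rot [-1.799e+02  1.000e-01 -1.800e+00] w 37.7 F [ 0.1  1.5 -1.7]
spin 0.001 shift shares [0.012 0.043 0.483]
```

Emit:
servo_tool:
  series:
    - [0.25,0.01,0.03,0.2,0]
    - [0.25,0,0,0.2,0]
    - [0.25,0,0,0.05,0]
    - [0.25,0,0,0,0]
    - [0.25,0,0,0,0]

```text
time: 10.1
tool_pos: [404.6, -281.9, -0.4]
tcp_rot: [3.141, -0.0, -0.033]
contact_force: [-0.2, 0.7, 0.0]
grip_width: 37.5
```

```bash
python3 -c "
from h import *
go(404,-281,-3.3,-1.9)
"
```

```text
t 10.1 pos [ 4.046e+02 -2.819e+02 -4.000e-01] rot [180.   -0.   -1.9] w 37.5 F [-0.2  0.7  0. ]
spin 0.0 shift shares [-0.012 -0.018  0.058]
```

Lowering the last 2.5 mm gently, then releasing and rising.

Emit:
servo_tool:
  series:
    - [0.25,0,-0.01,0.04,0]
    - [0.25,0,0,0.012,0]
    - [0.25,0,0,0,0]

```text
time: 10.48
tool_pos: [404.4, -281.3, -3.2]
tcp_rot: [3.142, 0.0, -0.033]
contact_force: [-0.1, 0.1, -0.5]
grip_width: 37.7
```

Emit:
servo_tool:
  series:
    - [0.55,0,0,0,0]
    - [0.65,0,0,0,0]
    - [0.65,0,0,0,0]
    - [0.65,0,0,0,0]
    - [0.65,0,0,-0.3,0]
    - [0.65,0,0,-0.7,0]
    - [0.65,0,0,-0.7,0]
    - [0.65,0,-0.5,0,0]
    - [0.65,0,-0.9,0,0]

```text
time: 11.6
tool_pos: [407.4, -211.9, 83.4]
tcp_rot: [3.14, -0.003, -0.035]
contact_force: [0.6, 0.9, -0.2]
grip_width: 59.6
```

```bash
python3 -c "
from h import *
from plant import bot
go(496.6,-99,40,17.4)
"
```

```text
t 11.6 pos [ 407.4 -211.9   83.4] rot [179.9  -0.2  -2. ] w 59.6 F [ 0.6  0.9 -0.2]
spin -0.216 shift shares [ 2.377 -1.621  0.868]
```

Emit:
servo_tool:
  series:
    - [0.65,0,0,0,-0.108]
    - [0.65,0,0,0,-0.108]
    - [0.65,0.6,-0.4,0,0]
    - [0.65,0.6,-0.4,0.2,0]
    - [0.65,0.6,-0.4,0.3,0]
    - [0.65,0.6,-0.42,0.3,0]
    - [0.65,0,0,0,0]
    - [0.65,0,0,0,0]

```text
time: 12.6
tool_pos: [496.7, -98.2, 42.6]
tcp_rot: [3.141, -0.0, 0.307]
contact_force: [0.1, -0.9, 0.2]
grip_width: 59.4
```

```bash
python3 -c "
from h import *
from plant import bot
go(496.6,-99,-23,17.4)
ims={}
for c in('top','side'):
    ims[c]=np.ascontiguousarray(bot.capture(c)[:,:,::-1]);cv2.imwrite(f'pics/{c}9.png',ims[c])
cv2.imwrite('pics/s9.png',cv2.resize(ims['side'][170:320,140:290],None,fx=4,fy=4,interpolation=cv2.INTER_CUBIC))
cv2.imwrite('pics/t9.png',cv2.resize(ims['top'][150:290,240:420],None,fx=4,fy=4,interpolation=cv2.INTER_CUBIC))
for n,x,y,z in(('near',404,-281,20),('C',472,-283,20)):
    for cs in(('top',),('side',)):
        p,f=fit(ims,x,y,-1.6,z,cams=cs,win=16); print(n,cs,np.round(p[:2],1),round(np.degrees(p[2]),1),round(f,3))
"
```

```text
t 12.6 pos [496.7 -98.2  42.6] rot [180.   -0.   17.6] w 59.4 F [ 0.1 -0.9  0.2]
spin 0.002 shift shares [-0.007  0.015  1.311]
near ('top',) [ 405.6 -282.2] -90.7 -0.891
near ('side',) [ 405.2 -281.9] -87.1 -0.894
C ('top',) [ 473.2 -281.1] -90.4 -0.928
C ('side',) [ 473.2 -279.2] -86.9 -0.846
```

View pics/s9.png

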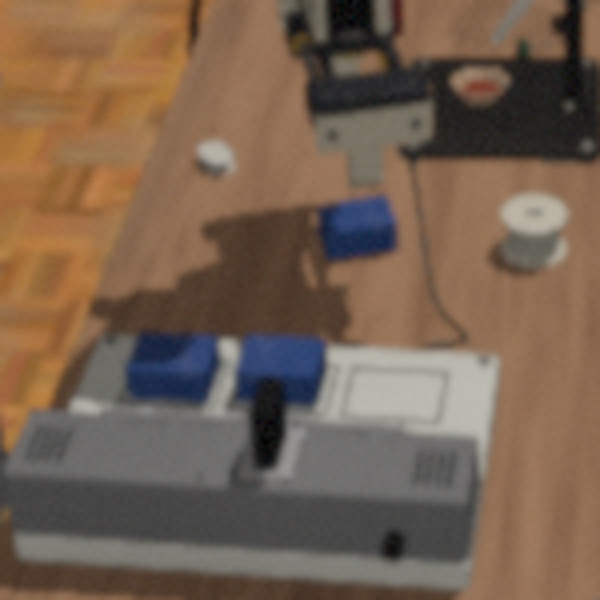

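View pics/t9.png

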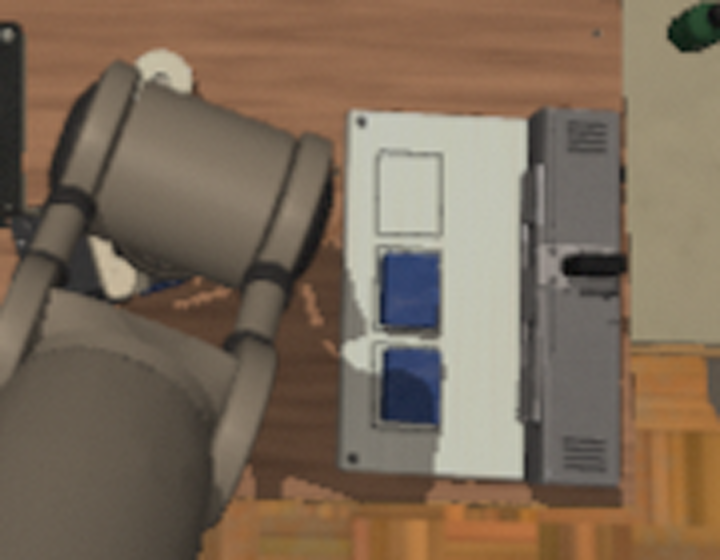

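The near block sits square in its bay, fitted at (405.5,-282) against a bay centre of about (404.5,-281). The gripper is over the second loose block at s9 px (360,225). Descending.

Emit:
servo_tool:
  series:
    - [0.65,0,0.02,0.4,0]
    - [0.65,0,0,0.4,0]
    - [0.65,0,0,0.3,0]
    - [0.65,0,0,0.19,0]
    - [0.65,0,0,0,0]
    - [0.65,0,0,0,0]

```text
time: 13.45
tool_pos: [497.4, -99.0, -22.2]
tcp_rot: [3.141, -0.001, 0.306]
contact_force: [0.9, 0.7, -0.2]
grip_width: 59.7
```

Emit:
servo_tool:
  series:
    - [0.4,0,0,0,0]
    - [0.25,0,0,0,0]
    - [0.25,0,0,0,0]
    - [0.25,0,0,0,0]

```text
time: 13.95
tool_pos: [497.2, -98.8, -22.4]
tcp_rot: [3.141, -0.0, 0.306]
contact_force: [-0.9, -0.1, 2.0]
grip_width: 37.7
```

Emit:
servo_tool:
  series:
    - [0.25,0,0,-0.5,0]
    - [0.25,0,0,-0.7,0]
    - [0.25,0,0,0,0.108]
    - [0.25,0,0,0,0.108]
    - [0.25,0,0,0,0]

```text
time: 14.58
tool_pos: [496.9, -98.8, 37.3]
tcp_rot: [3.142, 0.0, -0.031]
contact_force: [0.3, -0.2, -0.8]
grip_width: 37.6
```

```bash
python3 -c "
from h import *
go(544.5,-284.8,12,-1.9)
"
```

```text
t 14.57 pos [496.9 -98.8  37.3] rot [180.    0.   -1.8] w 37.6 F [ 0.3 -0.2 -0.8]
spin 0.001 shift shares [1.074 3.686 0.506]
```

Emit:
servo_tool:
  series:
    - [0.25,0.27,0.8,0,0]
    - [0.25,0.27,0.9,0,0]
    - [0.25,0.27,0.9,0,0]
    - [0.25,0.26,0.8,0,0]
    - [0.25,0,0.29,0,0]
    - [0.25,0,0,0.2,0]
    - [0.25,0,0,0.3,0]
    - [0.25,0,0,0,0]
    - [0.25,0,0,0,0]

```text
time: 15.7
tool_pos: [544.5, -284.1, 12.2]
tcp_rot: [-3.141, 0.0, -0.032]
contact_force: [-0.1, 0.0, -0.2]
grip_width: 37.6
```

```bash
python3 -c "
from h import *
go(544.5,-284.8,-2.4,-1.9)
"
```

```text
t 15.7 pos [ 544.5 -284.1   12.2] rot [-180.     0.    -1.8] w 37.6 F [-0.1  0.  -0.2]
spin 0.001 shift shares [-0.     0.013  0.293]
```

Emit:
servo_tool:
  series:
    - [0.25,0,0.01,0.15,0]
    - [0.25,0,0,0.1,0]
    - [0.25,0,0,0.04,0]
    - [0.25,0,0,0,0]
    - [0.25,0,0,0,0]

```text
time: 16.32
tool_pos: [544.5, -285.6, -2.1]
tcp_rot: [3.141, -0.0, -0.033]
contact_force: [0.3, 0.7, -0.9]
grip_width: 37.7
```

Emit:
servo_tool:
  series:
    - [0.5,0,0,0,0]
    - [0.62,0,0,0,0]
    - [0.62,0,0,0,0]
    - [0.62,0,0,0,0]
    - [0.62,0,0,-0.3,0]
    - [0.62,0,0,-0.7,0]
    - [0.62,0,0,-0.9,0]
    - [0.62,0,0,-0.6,0]
    - [0.62,0,0,0,0]

```text
time: 17.45
tool_pos: [546.0, -286.5, 126.7]
tcp_rot: [3.138, -0.006, -0.033]
contact_force: [-0.1, 0.2, 0.2]
grip_width: 57.3
```

```bash
python3 -c "
from h import *
go(489,-280,130,88.1)
"
```

```text
t 17.45 pos [ 546.  -286.5  126.7] rot [179.8  -0.3  -1.9] w 57.3 F [-0.1  0.2  0.2]
spin -1.0 shift shares [ 0.092 -1.144 -0.066]
```

Emit:
servo_tool:
  series:
    - [0.62,-0.3,-0.8,0,0]
    - [0.62,-0.3,-0.9,0,0]
    - [0.62,-0.3,-0.9,0,0]
    - [0.62,0,0,0,-0.111]
    - [0.62,0,0,0,-0.111]
    - [0.62,0,0,0,-0.111]
    - [0.62,0,0,0,-0.111]
    - [0.62,0,0,0,-0.111]
    - [0.62,0,0,0,-0.111]
    - [0.62,0,0,0,-0.111]
    - [0.62,0,0,0,-0.111]
    - [0.62,0,0,0,-0.112]
    - [0.62,0,0,0,0]

```text
time: 19.08
tool_pos: [503.2, -153.8, 122.1]
tcp_rot: [-3.14, -0.001, 1.536]
contact_force: [-0.1, -0.7, -0.4]
grip_width: 56.9
```

```bash
python3 -c "
from h import *
from plant import bot
go(489,-396,130,88.1)
ims={}
for c in('top','side'):
    ims[c]=np.ascontiguousarray(bot.capture(c)[:,:,::-1]);cv2.imwrite(f'pics/{c}10.png',ims[c])
    W=bot.camera_model(c)['world_from_camera']
    for d in bot.pinpoint(c,'shutter_grip'): print(c,round(d['p'],2),(W@np.r_[d['point'],1])[:3].round(1))
cv2.imwrite('pics/s10.png',cv2.resize(ims['side'][200:320,140:290],None,fx=5,fy=5,interpolation=cv2.INTER_CUBIC))
cv2.imwrite('pics/t10.png',cv2.resize(ims['top'][170:280,300:410],None,fx=5,fy=5,interpolation=cv2.INTER_CUBIC))
for n,x,y,z in(('near',404,-281,20),('C',472,-283,20),('far',544,-285,20)):
    for cs in(('top',),('side',)):
        p,f=fit(ims,x,y,-1.6,z,cams=cs,win=13); print(n,cs,np.round(p[:2],1),round(np.degrees(p[2]),1),round(f,3))
"
```

```text
t 19.07 pos [ 503.2 -153.8  122.1] rot [-179.9   -0.    88. ] w 56.9 F [-0.1 -0.7 -0.4]
spin -0.001 shift shares [-4.85  -0.123 -0.157]
top 0.59 [ 492.6 -396.3   99.7]
side 0.63 [ 490.2 -394.4  101.1]
near ('top',) [ 405.1 -285.5] -84.1 -0.854
near ('side',) [ 404.7 -282.7] -87.7 -0.889
C ('top',) [ 467.6 -307.2] -108.1 -0.599
C ('side',) [ 472.7 -280.5] -91.0 -0.842
far ('top',) [ 497.1 -267.7] -76.3 -0.261
far ('side',) [ 543.7 -286.4] -91.0 -0.9
```

View pics/s10.png

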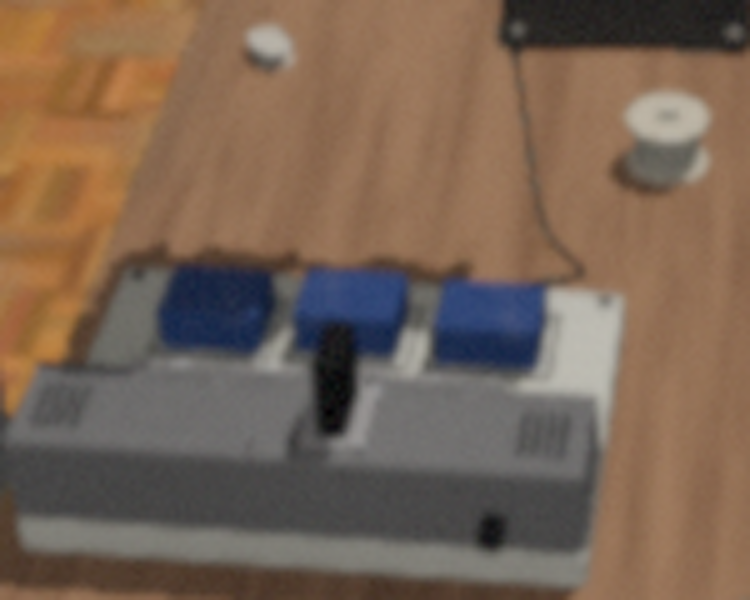

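View pics/t10.png

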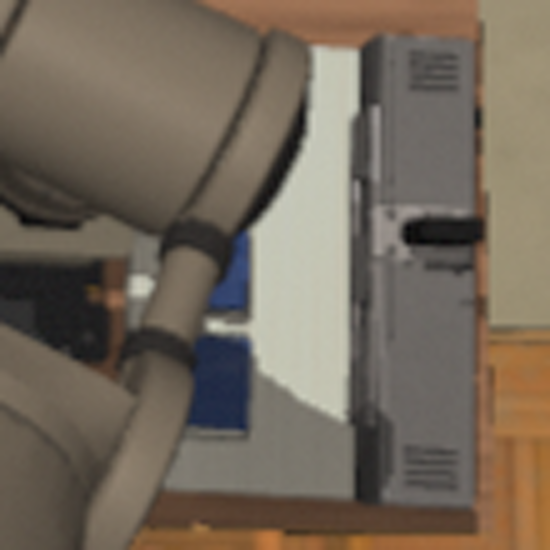

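All three blocks now stand in a row: s10 shows them at about (217,305), (350,310) and (490,325). The side fits give spacings of about 68 and 71 mm, with yaw matching within noise. Next is the shutter grip, at about (488.7,-395.5).

Emit:
servo_tool:
  series:
    - [0.62,-0.5,-0.02,0,0]
    - [0.62,-0.8,-0.02,0,0]
    - [0.62,-0.8,-0.02,0,0]
    - [0.62,-0.8,-0.02,0,0]
    - [0.62,-0.8,-0.02,0,0]
    - [0.62,-0.7,-0.02,0,0]
    - [0.62,-0.44,-0.01,0,0]
    - [0.62,0,0,0,0]
    - [0.62,0,0,0,0]

```text
time: 20.4
tool_pos: [489.3, -394.7, 122.6]
tcp_rot: [-3.141, -0.001, 1.538]
contact_force: [-0.9, 0.1, 0.9]
grip_width: 56.9
```

```bash
python3 -c "
from h import *
from plant import bot
go(488.7,-395.5,54,88.1)
im=np.ascontiguousarray(bot.capture('side')[:,:,::-1])
cv2.imwrite('pics/s11.png',cv2.resize(im[180:320,130:280],None,fx=4,fy=4,interpolation=cv2.INTER_CUBIC))
w=[unproj('side',((a+.5)/4-.5+150,(b+.5)/4-.5+170),20)[:2] for a,b in[(308,366),(408,370),(402,422),(302,415)]]
print(np.round(w),np.mean(w,0))
"
```

```text
t 20.4 pos [ 489.3 -394.7  122.6] rot [-180.    -0.    88.1] w 56.9 F [-0.9  0.1  0.9]
spin -0.0 shift shares [-0.016 -0.011  1.372]
[[ 512. -258.]
 [ 576. -258.]
 [ 576. -307.]
 [ 515. -304.]] [ 544.7489295  -281.93358834]
```

View pics/s11.png

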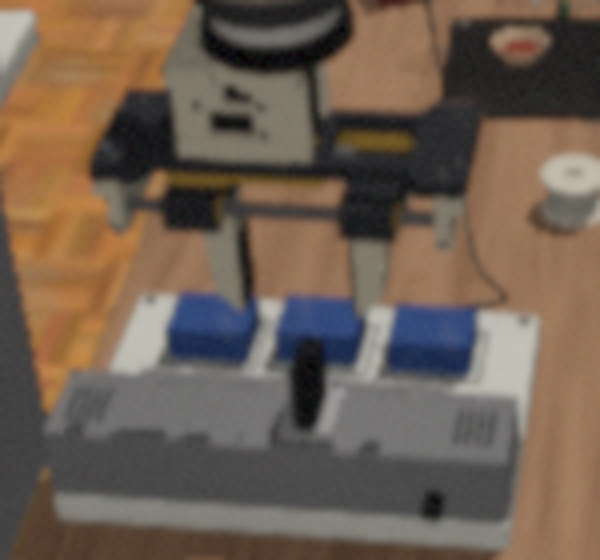

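```bash
python3 -c "
from h import *
im=cv2.imread('pics/side10.png');im0=cv2.imread('pics/side0.png')
a=cv2.resize(im[250:282,168:258],None,fx=8,fy=8,interpolation=cv2.INTER_CUBIC)
b=cv2.resize(im0[250:282,168:258],None,fx=8,fy=8,interpolation=cv2.INTER_CUBIC)
cv2.imwrite('pics/z.png',np.vstack([b,a]))
"
```

```text
(no output)
```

View pics/z.png

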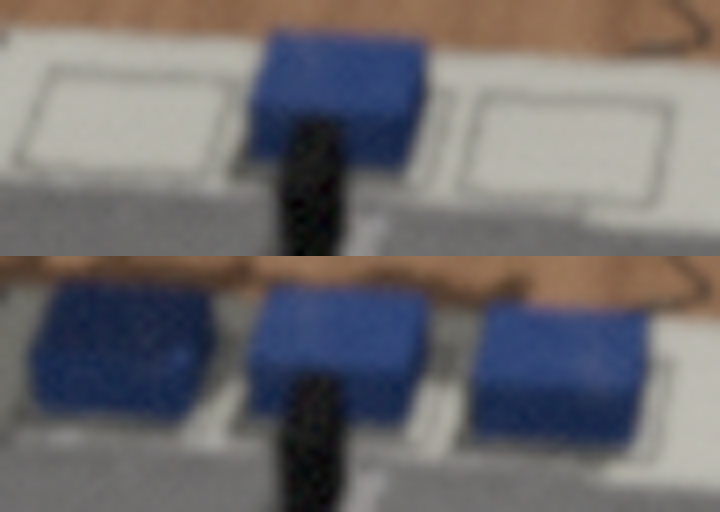

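The far block's base lies inside its outline on all sides, with about 3 mm and 7 mm gaps along the row against an ideal 4/4, and it is square. I'll accept that. The fingers straddle the grip at s11 (308,380), so I'm lowering.

Emit:
servo_tool:
  series:
    - [0.62,-0.01,0,0.4,0]
    - [0.62,0,0,0.4,0]
    - [0.62,0,0,0.3,0]
    - [0.62,0,0,0.2,0]
    - [0.62,0,0,0.05,0]
    - [0.62,0,0,0,0]
    - [0.62,0,0,0,0]

```text
time: 21.32
tool_pos: [489.6, -396.6, 56.0]
tcp_rot: [3.141, 0.001, 1.538]
contact_force: [-0.2, 0.2, -0.4]
grip_width: 57.1
```

```bash
python3 -c "
from h import *
from plant import bot
go(488.7,-395.5,54,88.1)
im=np.ascontiguousarray(bot.capture('side')[:,:,::-1])
cv2.imwrite('pics/s12.png',cv2.resize(im[180:320,130:280],None,fx=4,fy=4,interpolation=cv2.INTER_CUBIC))
"
```

```text
t 21.32 pos [ 489.6 -396.6   56. ] rot [1.799e+02 1.000e-01 8.810e+01] w 57.1 F [-0.2  0.2 -0.4]
spin 0.0 shift shares [ 0.021 -0.018  0.04 ]
```

View pics/s12.png

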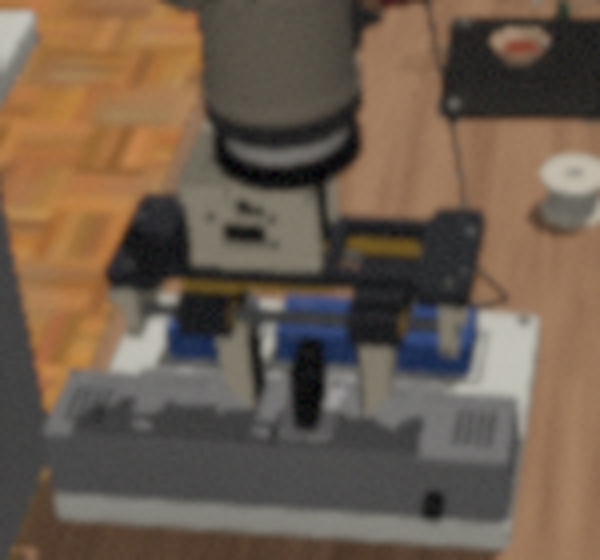

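The fingers sit either side of the grip. Closing on it.

Emit:
servo_tool:
  series:
    - [0.3,0,0,0.02,0]
    - [0.1,0,0,0,0]
    - [0.05,0,0,0,0]
    - [0.05,0,0,0,0]
    - [0.05,0,0,0,0]
    - [0.05,0,0,0,0]

```text
time: 22.12
tool_pos: [487.0, -396.1, 54.3]
tcp_rot: [-3.137, -0.001, 1.538]
contact_force: [-8.5, 1.1, 3.1]
grip_width: 14.4
```

Emit:
servo_tool:
  series:
    - [0.05,0,-0.1,0,0]
    - [0.05,0,-0.1,0,0]
    - [0.05,0,-0.1,0,0]
    - [0.05,0,-0.1,0,0]
    - [0.05,0,0,0,0]
    - [0.05,0,0,0,0]
    - [0.05,0,0,0,0]

```text
time: 23.0
tool_pos: [470.4, -395.7, 54.4]
tcp_rot: [3.139, 0.001, 1.538]
contact_force: [6.4, -0.1, -2.7]
grip_width: 13.7
```

```bash
python3 -c "
from h import *
from plant import bot
go(469,-396,54,88.1)
ims={}
for c in('top','side'):
    ims[c]=np.ascontiguousarray(bot.capture(c)[:,:,::-1]);cv2.imwrite(f'pics/{c}13.png',ims[c])
cv2.imwrite('pics/s13.png',cv2.resize(ims['side'][220:300,150:270],None,fx=6,fy=6,interpolation=cv2.INTER_CUBIC))
cv2.imwrite('pics/t13.png',cv2.resize(ims['top'][160:290,290:420],None,fx=4.5,fy=4.5,interpolation=cv2.INTER_CUBIC))
"
```

```text
t 23.0 pos [ 470.4 -395.7   54.4] rot [1.799e+02 1.000e-01 8.810e+01] w 13.7 F [ 6.4 -0.1 -2.7]
spin 0.0 shift shares [-0.007 -0.027  0.007]
```

View pics/s13.png

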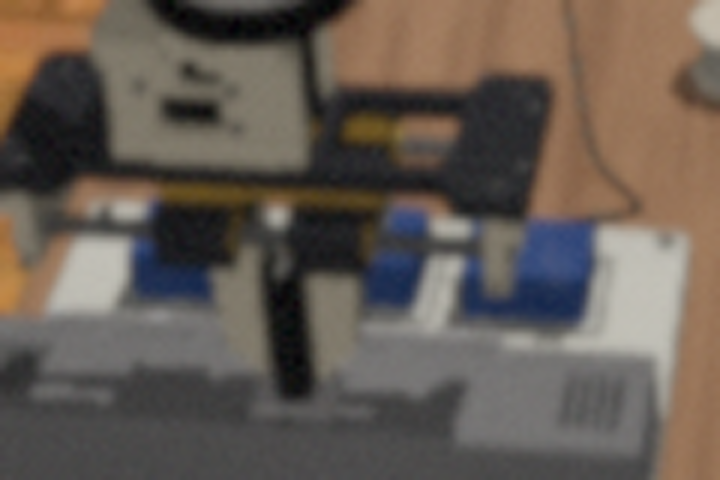

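View pics/t13.png

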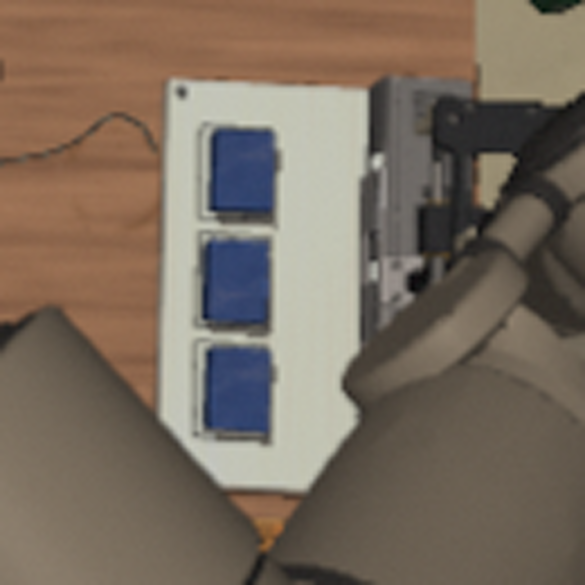

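```bash
python3 -c "
from h import *
from plant import bot
for _ in range(3):
    o=bot.get_obs();print(o['tool_pos'].round(2),o['contact_force'].round(2))
ims={c:cv2.imread(f'pics/{c}13.png') for c in('top','side')}
for n,x,y,z in(('near',404,-281,20),('C',472,-283,20),('far',544,-285,20)):
    p,f=fit(ims,x,y,-1.6,z,cams=('top',),win=12); print(n,np.round(p[:2],1),round(np.degrees(p[2]),1),round(f,3))
a=cv2.imread('pics/side10.png');b=ims['side']
def z(im,o): return cv2.resize(im[255:295,180:225],None,fx=8,fy=8,interpolation=cv2.INTER_CUBIC)
cv2.imwrite('pics/z2.png',np.hstack([z(a,0),z(b,0)]))
# predicted pixel of grip lower part at shut/half
ys=np.array([np.cos(np.radians(-1.9)),np.sin(np.radians(-1.9)),0])
s=np.array([489.5,-395.5,76.]);
for d in(0,14,16,18,20):print(d,(proj('side',s-ys*d)[0]-[180,255])*8)
"
```

```text
[ 470.38 -395.7    54.35] [ 7.   -0.81 -3.55]
[ 470.38 -395.7    54.35] [ 7.   -0.81 -3.55]
[ 470.38 -395.7    54.35] [ 7.   -0.81 -3.55]
near [ 405.2 -281.6] -92.8 -0.964
C [ 473.2 -281.2] -90.5 -0.969
far [ 544. -286.] -90.7 -0.959
0 [217.07563906 210.7376048 ]
14 [167.70246386 207.64513199]
16 [160.66141563 207.20411822]
18 [153.62342704 206.76329609]
20 [146.5884961  206.32266547]
```

View pics/z2.png

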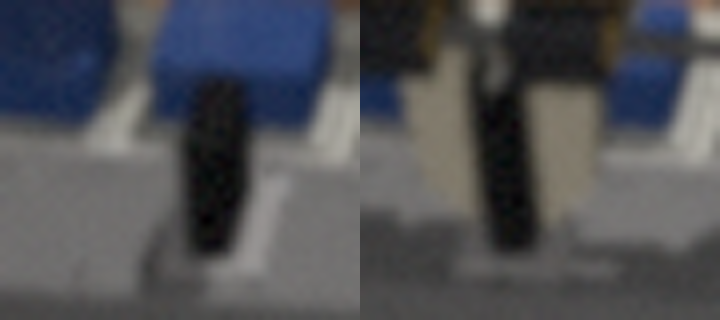

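The grip moved 59 crop px, about 16.8 mm, and the TCP travel says 16.6 mm. Half travel is 18 mm, so I'll pull 1.4 mm more.

Emit:
servo_tool:
  series:
    - [0.05,0,-0.028,0,0]
    - [0.05,0,0,0,0]
    - [0.05,0,0,0,0]
    - [0.05,0,0,0,0]
    - [0.05,0,0,0,0]
    - [0.05,0,0,0,0]

```text
time: 23.85
tool_pos: [469.1, -395.6, 54.3]
tcp_rot: [3.139, 0.001, 1.538]
contact_force: [7.0, -0.4, -3.0]
grip_width: 13.6
```

```bash
python3 -c "
from h import *
from plant import bot
b=np.ascontiguousarray(bot.capture('side')[:,:,::-1]);go(469,-396,54,88.1)
a=cv2.imread('pics/side10.png')
z=lambda im:cv2.resize(im[255:295,180:225],None,fx=8,fy=8,interpolation=cv2.INTER_CUBIC)
cv2.imwrite('pics/z3.png',np.hstack([z(a),z(b)]))
A=a[281:286,195:213].sum(2).mean(0);B=b[281:286,190:213].sum(2).mean(0)
print(A.round(),B.round())
"
```

```text
t 23.9 pos [ 469.1 -395.6   54.3] rot [179.9   0.   88.1] w 13.6 F [ 6.7 -1.  -4.2]
spin 0.0 shift shares [-0.007 -0.001  0.007]
[332. 333. 327. 307. 274. 256. 247. 221. 148.  79.  47.  43.  57.  97.
 192. 321. 408. 437.] [240. 244. 264. 267. 230. 158.  81.  63.  45.  60.  76. 153. 239. 279.
 284. 289. 307. 321. 330. 330. 330. 329. 334.]
```

View pics/z3.png

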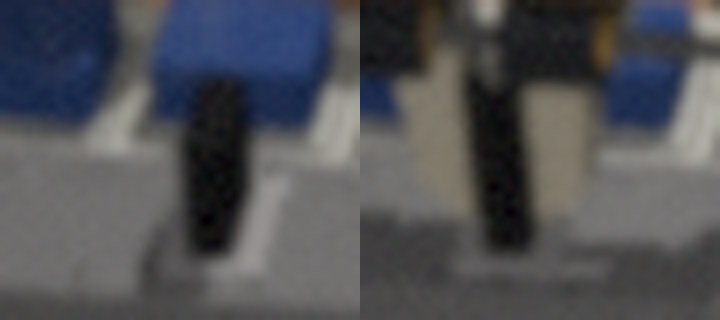

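```bash
python3 -c "
from plant import bot
print(bot.close_job()); print(bot.get_obs()['time'])"
```

```text
the job is handed in; nothing more can be done
None
the job is handed in; nothing more can be done
```

I set both loose wax blocks down in the two empty bays. I then pulled the shutter to half travel by its grip, and the gripper was still holding it when I handed in, at 23.9 s of the 54 s.

**Row:** the last top-camera fits put the near block at (405.2, -281.6), the middle at (473.2, -281.2) and the far at (544.0, -286.0). The fitted angles are -92.8°, -90.5° and -90.7°, against about -92° for the stand. The far block is inside its outline. In the side picture it sat roughly 2 mm towards the robot along the row, while the top fit put it within about 1 mm of the bay centre.

**Shutter:** the tool position gives 17.9 mm of travel and the side picture about 17.6 mm, against 18 mm for half open. The spring pulled with 6.7–7 N where 7.5 N is expected. The finger opening was 13.6 mm on the 14 mm grip.

**Disagreements:**
- **Tool height:** the reported tool height reads about 27 mm lower than where the fingertips really are. The first grasp closed empty above the block because of this. I found the offset by lowering the fingers until they touched the board, with a brief push of about 35 N, and allowed for it afterwards.
- **Bay positions:** the top and side cameras disagreed by 2–3 mm across the row on where the bays lie.

I gave the spool, cutters, loupe, jewel box and turquoise block a wide berth. I did no final check on their positions.

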